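# Shut the dry-goods chest and shoot its barrel bolt

### The arm

A 6-joint arm with a two-finger parallel gripper is mounted at the origin on a cart in front of the work surface, level with it; the furniture and walls round the work are solid. World frame = base frame: x ahead of the robot, y to its left, z up, the work surface at z = 0. Lengths are in m, angles in rad, forces in N, time in s.
With the tool pointing down it reaches from about 0.275 to 1 m from the base axis. Payload 8.4 kg.
Tool frame: the origin (TCP) lies midway between the tips of the shut fingers; the grasp point (between the pads) lies 19 mm behind it (grip_point_offset is the distance from the TCP to the grasp point, in m); z points along the fingers, y is the line along which they close (so a half turn about z gives the same grasp; the last joint's range is limited). The gripper opens to 85 mm and grips with 20 to 120 N. Pads are 22 mm wide; open, the fingers measure 114 mm over their backs; the gripper's body (76 mm by 85 mm) begins 54 mm behind the grasp point. The pads swing forward as they close: fully open they stand 13 mm farther back than shut.
Start: joints at [1.116, 0.353, 1.633, -0, 1.155, -0.002], TCP at [0.273, 0.562, 0.231] pointing down, gripper open.
Joint ranges: [-2.63, 2.63], [-0.92, 2.1], [0.06, 2.66], [-1.3, 4.44], [0, 2.69], [-3.02, 3.02]. Speed limits (rad/s): [2.22, 2.22, 2.79, 3.14, 3.14, 3.14].

### API

Orientations are given as a rotation vector (axis times angle).
In Python, from cell import * gives the robot as it stands.
- The arm moves only by the shell command python3 -m crank [FORCE], which reads ROWS from standard input. ROWS is 1 to 12 rows, parted by a bar, with the numbers parted by spaces; each row has 7 numbers: a rotation vector rx, ry, rz in rad, then dx, dy, dz in m, then the finger opening in m; each row shifts and turns the commanded pose from where the row before left it, along the tool's axes as they then stand; what a row does not reach is not made up. A row lasts 1/12 s, in which the tool goes at most 0.0417 m and 0.125 rad, less where a joint would pass 70% of its speed; a pose out of reach is approached as far as the arm can. The fingers move at their own pace and stop on an object; FORCE is the grip in N (left out, the last holds). Time passes only in rows, so rows that do not move let the fingers close. It prints the time, the measured TCP pose, the force, the opening and the grip force at its end. Input that does not fit is refused with a message, and nothing moves.
- get_state(): the state, without advancing time (a new reading comes with each control period).
- grab_frame(name): name is "side" or "top" or "wrist"; returns a dict with "img" (400x640x3 uint8, red, green, blue), "K" (3x3 intrinsics, pixels), "xyz" and "orientation" of the camera in the world. Camera axes: x right, y down, z forward; pixel columns grow to the right and rows downward; lengths in m; the calibration is good to about 2 mm. A picture is of the moment at which its call begins. There is no depth.
- job_done(): hands the job in; it is judged then, once.
The state is a dict: "t": time; "joint_positions": joint angles; "qvel": joint speeds; "effort": joint torques, N m; "position": TCP position; "ee_rot": TCP orientation; "wrist_force": force on the tool from outside, world axes, zero at the start; "ft_torque": the same for the moment, N m; "finger_gap": finger opening in m; "grip_force": force on a finger pad.
Only numpy, scipy, OpenCV 4.12 (cv2) and the standard library are available. Lean on these libraries where they do the work, as an engineer would, in place of code of your own. Each camera call takes 0.05 s, during which the arm holds its last target. There are 200 camera calls.

### The job

Lock the small wooden chest: lower its lid onto the springy seal, then press the lid down until the bolt lands on the ledge of the keeper and, keeping it pressed, push the bolt across until it is fully home through the keeper. Work by feel, for the keeper is not exactly where it is measured: never load the keeper or the seal with more than 25 N. Leave the things standing around where they are, and let go at the end.

Things in the scene. Friction and masses are not known exactly. Their poses are not given: they have to be found in the camera images.
- chest: Fixed plain wooden box with a hinged wooden lid, 150 (x) x 180 (y) x 80 mm high. Origin: centre of its underside; z up, -x is its front (towards the robot), hinge at the back. All chest-frame numbers below are from this origin, in mm. It does not move when pushed.
- lid (a joint): Opening angle of the lid, rad: 0 = flat, grows as the front edge rises (turn about the chest's +y). Hinge line along y at chest (72, y, 82). Panel 12 mm thick, 182 wide, underside level with the hinge line at 0, reaching 152 in front of it. Stays where left when open (hinge friction 0.22 N m); lowered and let go it rests on the seal at about 0.12 rad; bolted it stands at 0.00 to 0.11.
- lid_edge (a point): Point on the lid's top face, 140 mm from the hinge line, halfway along the front edge. The strip of lid in front of the bolt (116 to 152 mm from the hinge) is bare and can be pushed on.
- seal: Springy black rubber seal, 160 mm long along y on the front rim, 140 mm from the hinge. Origin: axis of its 8 mm bead. Stands 18 mm proud of the shut lid's underside and squashes: 3.5 N at first, 6 N after 18 mm, then solid. Pushed at the bolt, it resists with some 3 to 11 N. It lifts the lid again if that is let go unbolted.
- bolt (a joint): Travel of the steel barrel bolt on the lid, m: 0 = drawn back, 0.036 = home against its stop, end then 26 mm past the keeper's mouth. Slides along the chest's +y, 105 mm from the hinge line, axis 20 mm above the lid's underside (at lid angle 0: chest x -33, z 102). Rod 10 mm thick, flat end, friction about 2 N, in two straps at y -62 and +72, 12 long, 2.5 mm higher than the rod.
- knob_top (a point): Centre of the top of the bolt's thumb post: flat-sided steel post 14 mm (along y) x 16 mm (along x), standing 34 mm above the rod's top, at chest y -10 with the bolt drawn back. Fingers closed on it along y come down onto the rod, so that a downward push goes through the rod into the lid.
- bolt_tip (a point): Centre of the bolt's flat end, on its axis; at chest y 100 with the bolt drawn back, 9 mm out past the lid's side.
- keeper: Steel keeper on the chest's +y side, axes as the chest. Its loop is set up to 5 mm higher or lower than this pose tells. Origin: foot of the mouth at mid setting, chest (-33, 110, 102). Loop: opening 16 (x) x 11.5 (z) mm, 14 deep along +y, bridge 9 mm thick above; its floor runs 16 mm out before the mouth as a ledge: pressed down onto the ledge, the bolt is in line; higher, it hits the bridge.
- tea_box: Cardboard tea packet 64 x 142 x 75 mm. Loose bystander. Origin: centre of its underside.
- jam: Glass jar with white lid, 64 mm wide, 90 mm tall. Loose bystander. Origin: centre of its underside.
- spice2: Spice jar with black cap, 41 mm wide, 105 mm tall. Loose bystander. Origin: centre of its underside.
- spice4: Spice jar with black cap, 41 mm wide, 105 mm tall. Loose bystander. Origin: centre of its underside.
- mug_white: White mug with handle 80 x 117 x 102 mm. Loose bystander. Origin: centre of its underside.
- salt: Glass salt shaker 44 mm wide, 90 mm tall. Loose bystander. Origin: centre of its underside.
- tin_small: Small tin can 75 mm wide, 58 mm tall. Loose bystander. Origin: centre of its underside.

How it is judged:
By the outcome, as a careful person would: the job done as asked, in the order asked, and still so for the second after the job is handed in, with the robot touching nothing.
It also fails if it takes over 48 s, if anything falls off the work surface, if the arm or the gripper's body presses on something with over 40 N, if the wrist force passes 120 N, or if a joint passes its speed limit or range.

## Working session

There is one attempt and no reset: what is moved stays moved. The work goes in short steps, Python scripts to look and compute and a shell command to move; the robot and the scene stay as the last step left them, time stands still between calls to the robot, and variables do not carry over. Pictures are saved under pics/ and viewed, at most 10 in all, crops included, and the job is handed in when it is done.

```bash
ls; mkdir -p pics
cat > h.py <<'E'
from cell import *
import numpy as np, cv2
from scipy.spatial.transform import Rotation as R
def rot(o):
    o=np.array(o,float)
    return o if o.shape==(3,3) else (R.from_rotvec(o).as_matrix() if o.size==3 else R.from_quat(o).as_matrix())
def proj(f,P):
    c=(np.atleast_2d(P)-f["xyz"])@rot(f["orientation"]); q=c@np.array(f["K"]).T
    return q[:,:2]/q[:,2:]
def ray(f,u,v):
    d=rot(f["orientation"])@np.linalg.solve(np.array(f["K"]),[u,v,1.]); return np.array(f["xyz"]),d
def atz(f,u,v,z):
    o,d=ray(f,u,v); return o+d*(z-o[2])/d[2]
def save(f,n): cv2.imwrite("pics/"+n,f["img"][:,:,::-1])
E
python3 - <<'E'
from h import *
s=get_state(); print(s)
import pickle
D={}
for n in("side","top"):
    f=grab_frame(n); D[n]=f; save(f,n+".png"); print(n,f["K"],f["xyz"],f["orientation"])
pickle.dump(D,open("f.pkl","wb"))
E
```

```text
pics
{'t': 0.0, 'joint_positions': array([ 1.11557815e+00,  3.53652929e-01,  1.63417797e+00, -2.40429027e-05,
        1.15515189e+00, -2.40210651e-03]), 'qvel': array([-3.57551182e-04,  6.68201959e-04,  5.78465218e-05, -1.08279165e-04,
        9.09157843e-04,  8.17436954e-05]), 'effort': array([-2.77285362e-03, -6.05238175e+01, -3.42067122e+01, -3.59057103e-04,
        9.32371389e-03, -6.91406132e-07]), 'position': array([0.27323142, 0.56157112, 0.23053992]), 'ee_rot': array([-7.05139567e-01, -3.06113239e+00,  2.13434683e-03]), 'wrist_force': array([ 0.05819463, -0.49764394,  0.26443684]), 'ft_torque': array([-0.00145391, -0.0233287 , -0.01344197]), 'grip_force': 0.0, 'finger_gap': 0.08519535839419047}
side [[408.52202348   0.         319.68034879]
 [  0.         408.52202348 195.60458543]
 [  0.           0.           1.        ]] [ 0.00865211 -0.87080601  0.80016585] [-2.11290846  0.6176849  -0.29960245]
top [[375.65378858   0.         318.74270705]
 [  0.         375.65378858 202.24532664]
 [  0.           0.           1.        ]] [ 0.3918165  -0.00531477  1.39077523] [-2.15696153  2.17031643 -0.14882582]
```

View pics/side.png

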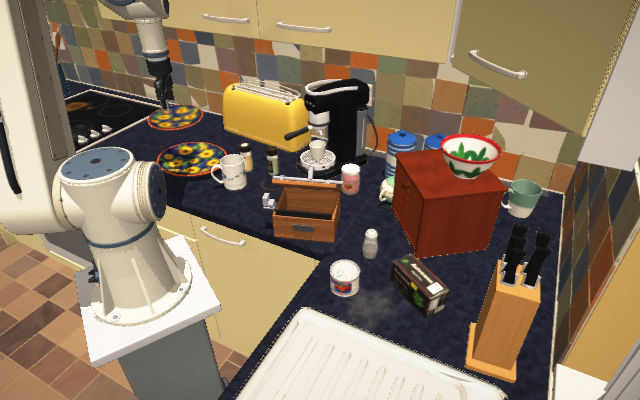

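View pics/top.png

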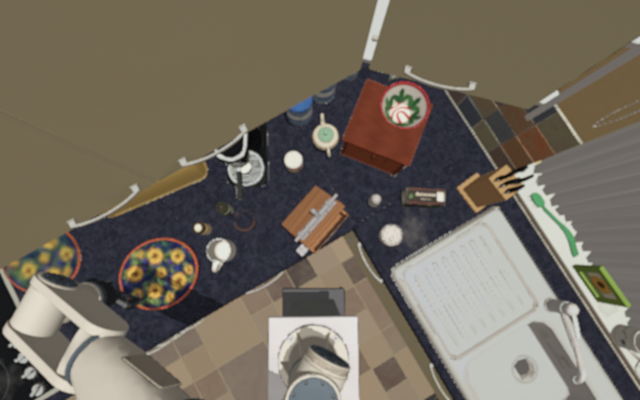

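The side view shows the chest around (308,210) with its lid open and the keeper near (268,203). In the top view it is near (317,218), turned so that its front faces lower right, with the keeper near (303,248). I'll enlarge both.

Run:
```python
from h import *
a=cv2.imread("pics/side.png")[155:255,250:360]; b=cv2.imread("pics/top.png")[170:270,265:375]
o=np.vstack([cv2.resize(x,None,fx=5.4,fy=5.4,interpolation=cv2.INTER_CUBIC) for x in(a,)])
cv2.imwrite("pics/c1.png",o)
cv2.imwrite("pics/c2.png",cv2.resize(b,None,fx=5.4,fy=5.4,interpolation=cv2.INTER_CUBIC))
```

```text
(no output)
```

View pics/c1.png

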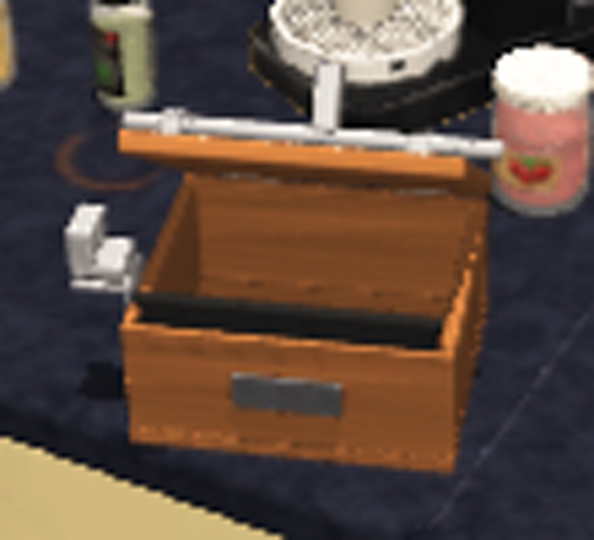

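View pics/c2.png

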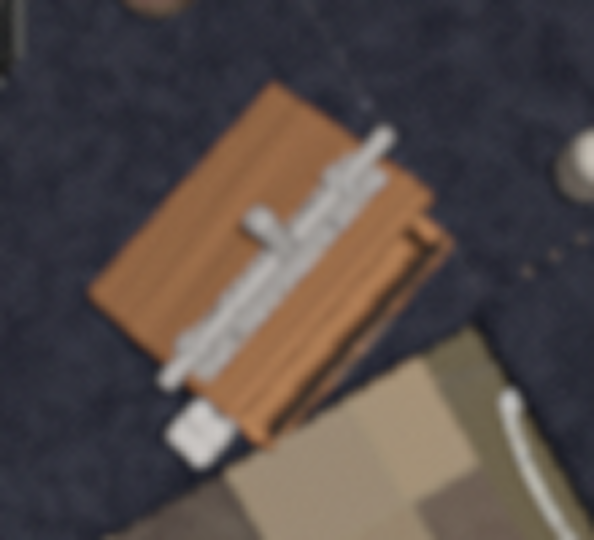

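```bash
cat > fit.py <<'E'
from h import *
import pickle
from scipy.optimize import least_squares
D=pickle.load(open("f.pkl","rb"))
S=lambda u,v:(250+(u+.5)/5.4-.5,155+(v+.5)/5.4-.5)
T=lambda u,v:(265+(u+.5)/5.4-.5,170+(v+.5)/5.4-.5)
def lid(r,y,h,t): return [.072-r*np.cos(t)+h*np.sin(t),y,.082+r*np.sin(t)+h*np.cos(t)]
def W(c,p): return np.array([c[0],c[1],0])+np.array(p)@R.from_euler('z',c[2]).as_matrix().T
obs=[("side",S(131,440),lambda t:[-.075,.09,0]),("side",S(455,470),lambda t:[-.075,-.09,0]),
("side",S(123,325),lambda t:[-.075,.09,.08]),("side",S(455,352),lambda t:[-.075,-.09,.08]),
("top",T(453,243),lambda t:[-.075,-.09,.08]),("top",T(265,445),lambda t:[-.075,.09,.08]),
("side",S(328,68),lambda t:lid(.105,-.010,.059,t)),("top",T(262,218),lambda t:lid(.105,-.010,.059,t)),
("side",S(127,120),lambda t:lid(.105,.1,.020,t)),("top",T(168,380),lambda t:lid(.105,.1,.020,t)),
("side",S(120,152),lambda t:lid(.152,.091,0,t)),("top",T(433,190),lambda t:lid(.152,-.091,.012,t)),
("top",T(275,82),lambda t:lid(0,-.091,.012,t)),("top",T(92,292),lambda t:lid(0,.091,.012,t))]
def res(x): return np.concatenate([proj(D[n],W(x[:3],g(x[3])))[0]-p for n,p,g in obs])
if __name__=="__main__":
    c0=atz(D["top"],*T(260,270),.08)
    b=min((least_squares(res,[c0[0],c0[1],y,t],loss="soft_l1") for y in np.arange(-3,3,.7) for t in(.4,1)),key=lambda s:s.cost)
    print(b.x,b.cost); print(res(b.x).reshape(-1,2).round(1))
    c=b.x
    for n,p in [("knob",lid(.105,-.01,.059,c[3])),("edge",lid(.140,0,.012,c[3])),("keeper",[-.033,.11,.102])]: print(n,W(c,p).round(4))
    np.save("c.npy",c)
E
python3 fit.py
```

```text
[ 0.49470562 -0.01107101  0.835129    0.6301562 ] 3.7470694457438594
[[ 0.6 -0.3]
 [ 0.2  0.5]
 [-0.1 -0.2]
 [ 0.3  0.9]
 [-0.1 -0.1]
 [ 0.4  1.2]
 [ 1.4 -0.4]
 [-0.7 -0.2]
 [ 0.3  0.3]
 [-0.5  0.6]
 [-0.3  0.7]
 [-0.6  0.3]
 [ 0.3  0. ]
 [-0.9 -0.2]]
knob [ 0.5168 -0.0015  0.1915]
edge [ 0.4719 -0.0363  0.1742]
keeper [0.391  0.0383 0.102 ]
```

The fit has residuals of about 1 px: chest at (0.495,-0.011), yaw 0.835, lid 0.63 rad. First I'll turn the tool so its x lies along chest +x and its y along chest -y, closing the fingers as it turns.

```bash
cat > st.py <<'E'
from h import *
import sys
c=np.load("c.npy"); s=get_state()
Rc=R.from_euler('z',c[2]).as_matrix()
def ch(p): return Rc.T@(np.array(p)-[c[0],c[1],0])
def show():
    T=rot(s["ee_rot"]); D=Rc@np.diag([1,-1,-1])
    print("t%.2f chest-mm"%s["t"],(ch(s["position"])*1000).round(1),"turn to go(tool)",R.from_matrix(T.T@D).as_rotvec().round(4),"F chest",(Rc.T@s["wrist_force"]).round(1),"gap %.4f grip %.1f"%(s["finger_gap"],s["grip_force"]))
if __name__=="__main__": show()
E
echo '0 0 0.124 0 0 0 0 | 0 0 0.124 0 0 0 0 | 0 0 0.124 0 0 0 0 | 0 0 0.124 0 0 0 0 | 0 0 0.124 0 0 0 0 | 0 0 0.124 0 0 0 0 | 0 0 0.124 0 0 0 0 | 0 0 0.124 0 0 0 0 | 0 0 0.124 0 0 0 0 | 0 0 0.124 0 0 0 0 | 0 0 0.124 0 0 0 0 | 0 0 0.124 0 0 0 0' | python3 -m crank 20
python3 st.py
```

```text
t: 1.1
position: [0.2733, 0.5618, 0.2308]
ee_rot: [2.597, 1.767, -0.001]
wrist_force: [0.3, 0.2, 1.0]
finger_gap: -0.0001
grip_force: 0.0
t1.10 chest-mm [276.1 548.6 230.8] turn to go(tool) [1.000e-04 8.000e-04 3.595e-01] F chest [ 0.3 -0.1  1. ] gap -0.0001 grip 0.0
```

```bash
echo '0 0 0.12 0 0 0 0 | 0 0 0.12 0 0 0 0 | 0 0 0.1195 0 0 0 0 | 0 0 0 -0.017 0.031 0 0 | 0 0 0 -0.017 0.031 0 0 | 0 0 0 -0.017 0.031 0 0 | 0 0 0 -0.017 0.031 0 0 | 0 0 0 -0.017 0.031 0 0 | 0 0 0 -0.017 0.031 0 0 | 0 0 0 -0.017 0.031 0 0 | 0 0 0 -0.017 0.031 0 0 | 0 0 0 -0.017 0.031 0 0' | python3 -m crank >/dev/null
echo '0 0 0 -0.017 0.031 0 0 | 0 0 0 -0.017 0.031 0 0 | 0 0 0 -0.017 0.031 0 0 | 0 0 0 -0.017 0.031 0 0 | 0 0 0 -0.017 0.031 0 0 | 0 0 0 -0.017 0.031 0 0 | 0 0 0 -0.017 0.031 0 0 | 0 0 0 -0.017 0.031 0 0 | 0 0 0 0 0 0 0' | python3 -m crank
python3 st.py
python3 - <<'E'
from h import *
f=grab_frame("wrist"); save(f,"w1.png")
E
```

```text
t: 2.85
position: [0.4753, -0.0094, 0.2313]
ee_rot: [2.868, 1.278, 0.001]
wrist_force: [-0.2, -0.0, -0.6]
finger_gap: 0.0001
grip_force: 0.0
t2.85 chest-mm [-11.8  15.5 231.3] turn to go(tool) [0.0022 0.0006 0.0031] F chest [-0.1  0.1 -0.6] gap 0.0001 grip 0.0
```

View pics/w1.png

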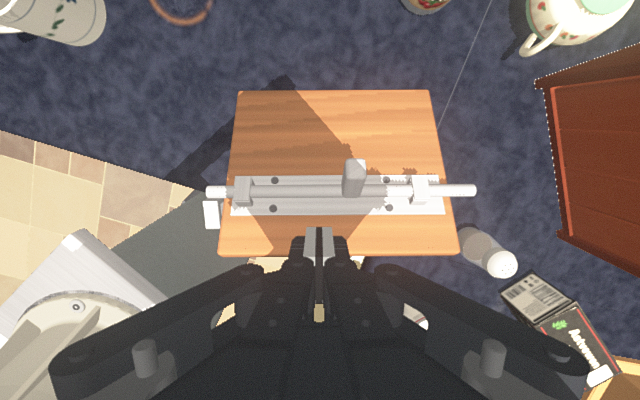

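The wrist view shows the lid square to the tool, the knob near (355,175), and the finger tips near (318,232), just in front of the bolt plate. Next I'll go over the bare strip and down near the lid.

```bash
echo '0 0 0 -0.01 0.0128 0 0 | 0 0 0 -0.009 0.0128 0 0 | 0 0 0 0 0 0.02 0 | 0 0 0 0 0 0.015 0 | 0 0 0 0 0 0.01 0 | 0 0 0 0 0 0 0' | python3 -m crank >/dev/null;python3 st.py
echo '0 0 0 -0.003 0 0.007 0 | 0 0 0 -0.003 0 0.007 0 | 0 0 0 -0.003 0 0.006 0 | 0 0 0 -0.003 0 0.006 0 | 0 0 0 -0.003 0 0.006 0 | 0 0 0 -0.003 0 0.006 0 | 0 0 0 -0.002 0 0.006 0 | 0 0 0 -0.002 0 0.005 0 | 0 0 0 0 0 0 0' | python3 -m crank >/dev/null; python3 st.py
```

```text
t3.40 chest-mm [-28.8  -4.  184.2] turn to go(tool) [-0.0033  0.0023  0.0068] F chest [-0.7 -0.3 -0.2] gap -0.0000 grip 0.0
t4.15 chest-mm [-51.   -5.4 136.2] turn to go(tool) [-0.0014  0.001   0.0057] F chest [-1.3  0.3  0.9] gap -0.0001 grip 0.0
```

```bash
echo '0 0 0 -0.002 0.001 0.005 0 | 0 0 0 -0.002 0.001 0.005 0 | 0 0 0 -0.002 0.001 0.004 0 | 0 0 0 -0.002 0.001 0.003 0 | 0 0 0 -0.002 0 0.003 0 | 0 0 0 -0.001 0 0.003 0 | 0 0 0 0 0 0.002 0 | 0 0 0 0 0 0 0 | 0 0 0 0 0 0 0' | python3 -m crank >/dev/null;python3 st.py
```

```text
t4.90 chest-mm [-61.2 -10.  112.2] turn to go(tool) [-0.0001  0.0001  0.0061] F chest [1.  0.2 0.2] gap 0.0003 grip 0.0
```

```bash
echo '0 0 0 0 0 0.0015 0 | 0 0 0 0 0 0.0015 0 | 0 0 0 0 0 0 0' | python3 -m crank >/dev/null;python3 st.py
echo '0 0 0 0 0 0.0015 0 | 0 0 0 0 0 0.0015 0 | 0 0 0 0 0 0 0 | 0 0 0 0 0 0 0' | python3 -m crank >/dev/null;python3 st.py
```

```text
t5.15 chest-mm [-61.3 -10.1 109.3] turn to go(tool) [0.0002 0.0003 0.0065] F chest [-2.   0.4  2.8] gap -0.0002 grip 1.3
t5.48 chest-mm [-61.1 -10.1 106.2] turn to go(tool) [ 0.     -0.0002  0.006 ] F chest [-1.3 -0.2  1.6] gap 0.0001 grip 0.7
```

```bash
echo '0 0 0 0 0 -0.01 0 | 0 0 0 0 0 -0.025 0 | 0 0 0 0 0 -0.03 0.05 | 0 0 0 0 0 -0.03 0.05 | 0 0 0 0 0 -0.005 0.05 | 0 0 0 0 0 0 0.05 | 0 0 0 0 0 0 0.05' | python3 -m crank >/dev/null;python3 st.py
python3 - <<'E'
from h import *
import pickle
D={n:grab_frame(n) for n in("side","wrist")}
pickle.dump(D,open("f2.pkl","wb"))
cv2.imwrite("pics/s2.png",cv2.resize(D["side"]["img"][155:255,240:350,::-1],None,fx=5.4,fy=5.4,interpolation=cv2.INTER_CUBIC))
save(D["wrist"],"w2.png")
E
```

```text
t6.07 chest-mm [-61.1  -9.9 206.4] turn to go(tool) [ 0.0005 -0.0006  0.0062] F chest [-0.5  0.2 -0.8] gap 0.0499 grip 0.0
```

View pics/s2.png

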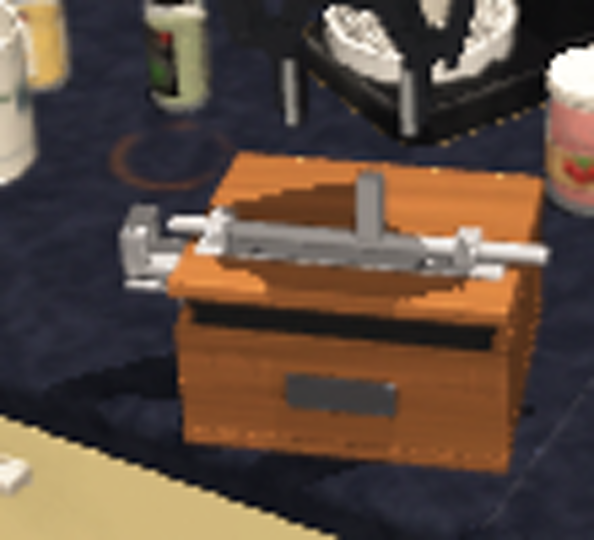

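View pics/w2.png

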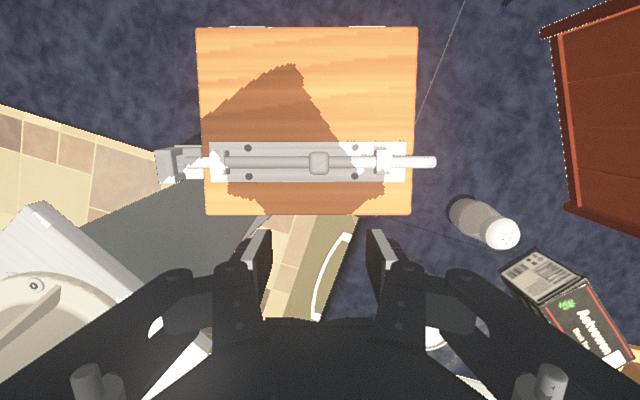

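The lid is resting on the seal. In the side crop the knob top is at (370,176), and in the wrist view at (319,160). The bolt end points at the keeper. I'll triangulate the knob.

Run:
```python
from st import *
import pickle
D=pickle.load(open("f2.pkl","rb"))
S=(240+370.5/5.4-.5,155+176.5/5.4-.5)
a,d=ray(D["side"],*S); b,e=ray(D["wrist"],319,160)
d/=np.linalg.norm(d); e/=np.linalg.norm(e)
k=np.linalg.lstsq(np.c_[d,-e],b-a,rcond=None)[0]
p,q=a+k[0]*d,b+k[1]*e
print("tri",ch(p)*1e3,ch(q)*1e3)
from fit import lid,W
for t in(.09,.12,.15):
  P=W(c,lid(.105,-.01,.059,t)); print(t,ch(P)*1e3,proj(D["side"],P)-S,proj(D["wrist"],P))
```

```text
tri [-23.51213222  -7.21478518 150.80001738] [-22.91502887 -10.14351306 150.72006199]
0.09 [-27.27220256 -10.         150.19845891] [[0.70941013 0.99377661]] [[318.76132794 166.06939386]]
0.12 [-25.18188653 -10.         153.14549128] [[ 0.82158547 -0.27629351]] [[318.77710552 163.76161903]]
0.15 [-23.00411337 -10.         156.02849751] [[ 0.9404571  -1.54462634]] [[318.79412045 161.23080571]]
```

```bash
echo '0 0 0.006 0.017 0 0 0.05 | 0 0 0 0.016 0 0 0.05 | 0 0 0 0 0 0.01 0.05 | 0 0 0 0 0 0.02 0.05 | 0 0 0 0 0 0.02 0.05 | 0 0 0 0 0 0.015 0.05 | 0 0 0 0 0 0.009 0.05 | 0 0 0 0 0 0 0.05 | 0 0 0 0 0 0 0.05' | python3 -m crank >/dev/null;python3 st.py
echo '0 0 0 0 0 0 0.01 | 0 0 0 0 0 0 0.01 | 0 0 0 0 0 0 0.01 | 0 0 0 0 0 0 0.01 | 0 0 0 0 0 0 0.01' | python3 -m crank 30;python3 st.py
```

```text
t6.92 chest-mm [-28.8  -9.5 131.5] turn to go(tool) [-0.0017  0.0013  0.0001] F chest [-0.7  1.1  1.3] gap 0.0497 grip 0.0
t: 7.33
position: [0.483, -0.0384, 0.1329]
ee_rot: [-2.871, -1.274, -0.0]
wrist_force: [-3.8, 4.1, 5.6]
finger_gap: 0.0133
grip_force: 33.3
t7.33 chest-mm [-28.   -9.7 132.9] turn to go(tool) [-0.0002 -0.0004  0.0002] F chest [0.5 5.6 5.6] gap 0.0133 grip 33.3
```

The tips stand about 13 mm above the rod, so I'll ease open, go down onto the rod and re-close.

```bash
echo '0 0 0 0 0 0 0.022 | 0 0 0 0 0 0 0.022 | 0 0 0 0 0 0.005 0.022 | 0 0 0 0 0 0.004 0.022 | 0 0 0 0 0 0.002 0.022 | 0 0 0 0 0 0 0.022' | python3 -m crank >/dev/null;python3 st.py
echo '0 0 0 0 0 0.001 0.022 | 0 0 0 0 0 0.001 0.022 | 0 0 0 0 0 0 0.022' | python3 -m crank >/dev/null;python3 st.py
```

```text
t7.83 chest-mm [-28.5  -9.6 120.5] turn to go(tool) [-0.001   0.0008  0.0002] F chest [-0.4  0.5  0. ] gap 0.0222 grip 0.0
t8.08 chest-mm [-28.4  -9.9 119.4] turn to go(tool) [-0.0001  0.0005  0.0003] F chest [-1.8  0.9  3. ] gap 0.0221 grip 1.6
```

```bash
echo '0 0 0 0 0 0 0.01 | 0 0 0 0 0 0 0.01 | 0 0 0 0 0 0 0.01 | 0 0 0 0 0 0 0.01' | python3 -m crank 20 >/dev/null;python3 st.py
echo '0 0 0 0 0 0.001 0.01 | 0 0 0 0 0 0.001 0.01 | 0 0 0 0 0 0 0.01' | python3 -m crank >/dev/null;python3 st.py
echo '0 0 0 0 0 0.001 0.01 | 0 0 0 0 0 0.001 0.01 | 0 0 0 0 0 0 0.01' | python3 -m crank >/dev/null;python3 st.py
```

```text
t8.42 chest-mm [-28.2  -9.6 119.4] turn to go(tool) [-0.0006  0.0002  0.0004] F chest [-0.5  3.   5.6] gap 0.0139 grip 25.0
t8.67 chest-mm [-28.9  -9.6 117.6] turn to go(tool) [-0.0007  0.0013  0.0006] F chest [-6.4  2.9 10. ] gap 0.0137 grip 25.9
t8.92 chest-mm [-29.5  -9.5 115.6] turn to go(tool) [-0.0008  0.0023  0.0009] F chest [-9.7  2.5 13.5] gap 0.0137 grip 27.7
```

```bash
echo '0 0 0 -0.001 0 0 0.01 | 0 0 0 -0.0005 0 0 0.01 | 0 0 0 0 0 0 0.01' | python3 -m crank >/dev/null;python3 st.py
echo '0 0.01 0 -0.0005 0 0.001 0.01 | 0 0 0 0 0 0 0.01' | python3 -m crank >/dev/null;python3 st.py
```

```text
t9.17 chest-mm [-29.6  -9.6 115.7] turn to go(tool) [-0.0005 -0.0004 -0.0001] F chest [-1.7  5.1  9.8] gap 0.0136 grip 27.0
t9.33 chest-mm [-30.   -9.6 114.6] turn to go(tool) [-0.0004 -0.011   0.0001] F chest [1.8 5.1 7.7] gap 0.0137 grip 26.7
```

```bash
echo '0 0.0095 0 -0.0003 0 0.001 0.01 | 0 0 0 0 0 0 0.01' | python3 -m crank >/dev/null;python3 st.py
echo '0 0.0095 0 -0.0003 0 0.001 0.01 | 0 0 0 0 0 0 0.01' | python3 -m crank >/dev/null;python3 st.py
echo '0 0.0095 0 -0.0003 0 0.001 0.01 | 0 0 0 0 0 0 0.01' | python3 -m crank >/dev/null;python3 st.py
```

```text
t9.50 chest-mm [-30.3  -9.6 113.6] turn to go(tool) [-0.0004 -0.0205  0.    ] F chest [-0.2  5.1  7.3] gap 0.0136 grip 26.7
t9.67 chest-mm [-30.6  -9.6 112.6] turn to go(tool) [-0.0004 -0.0299  0.0001] F chest [-0.4  4.5  7.9] gap 0.0136 grip 26.7
t9.83 chest-mm [-30.9  -9.6 111.7] turn to go(tool) [-0.0005 -0.0394  0.0001] F chest [0.3 4.5 9.3] gap 0.0135 grip 26.8
```

```bash
for i in 1; do echo '0 0.005 0 -0.0002 0 0.0005 0.01 | 0 0 0 0 0 0 0.01' | python3 -m crank >/dev/null;python3 st.py; done
echo '0 0.005 0 -0.0002 0 0.0005 0.01 | 0 0 0 0 0 0 0.01' | python3 -m crank >/dev/null;python3 st.py
echo '0 0.005 0 -0.0002 0 0.0005 0.01 | 0 0 0 0 0 0 0.01' | python3 -m crank >/dev/null;python3 st.py
```

```text
t10.00 chest-mm [-31.   -9.6 111.2] turn to go(tool) [-0.0004 -0.0443  0.0001] F chest [-0.8  5.2  9.4] gap 0.0138 grip 27.0
t10.17 chest-mm [-31.2  -9.6 110.7] turn to go(tool) [-0.0005 -0.0493  0.0001] F chest [-0.3  5.6  9.8] gap 0.0137 grip 27.1
t10.33 chest-mm [-31.3  -9.6 110.2] turn to go(tool) [-0.0004 -0.0544  0.    ] F chest [-0.6  6.1  9.9] gap 0.0136 grip 27.1
```

```bash
echo '0 0.005 0 -0.0002 0 0.0005 0.01 | 0 0 0 0 0 0 0.01' | python3 -m crank >/dev/null;python3 st.py
echo '0 0.005 0 -0.0002 0 0.0005 0.01 | 0 0 0 0 0 0 0.01' | python3 -m crank >/dev/null;python3 st.py
echo '0 0.005 0 -0.0002 0 0.0005 0.01 | 0 0 0 0 0 0 0.01' | python3 -m crank >/dev/null;python3 st.py
echo '0 0.005 0 -0.0002 0 0.0005 0.01 | 0 0 0 0 0 0 0.01' | python3 -m crank >/dev/null;python3 st.py
```

```text
t10.50 chest-mm [-31.5  -9.6 109.7] turn to go(tool) [-0.0004 -0.0594  0.    ] F chest [0.3 5.1 9. ] gap 0.0137 grip 27.1
t10.67 chest-mm [-31.6  -9.6 109.2] turn to go(tool) [-0.0004 -0.0644  0.    ] F chest [0.1 5.3 9. ] gap 0.0136 grip 27.1
t10.83 chest-mm [-31.7  -9.6 108.7] turn to go(tool) [-0.0004 -0.0695 -0.    ] F chest [1.3 5.  9.5] gap 0.0135 grip 27.1
t11.00 chest-mm [-31.9  -9.6 108.2] turn to go(tool) [-0.0004 -0.0746 -0.0001] F chest [1.5 4.6 8.9] gap 0.0134 grip 27.1
```

```bash
echo '0 0.005 0 -0.0002 0 0.0005 0.01 | 0 0 0 0 0 0 0.01' | python3 -m crank >/dev/null;python3 st.py
echo '0 0.005 0 -0.0002 0 0.0005 0.01 | 0 0 0 0 0 0 0.01' | python3 -m crank >/dev/null;python3 st.py
echo '0 0.005 0 -0.0002 0 0.0005 0.01 | 0 0 0 0 0 0 0.01' | python3 -m crank >/dev/null;python3 st.py
```

```text
t11.17 chest-mm [-31.9  -9.7 107.8] turn to go(tool) [-0.0004 -0.0797 -0.0001] F chest [ 0.5  5.4 11.4] gap 0.0135 grip 27.4
t11.33 chest-mm [-32.   -9.7 107.5] turn to go(tool) [-0.0003 -0.0848 -0.0002] F chest [ 1.1  5.3 13.3] gap 0.0131 grip 28.0
t11.50 chest-mm [-32.1  -9.8 107.2] turn to go(tool) [-0.0004 -0.09   -0.0003] F chest [ 0.5  6.4 15.6] gap 0.0141 grip 28.8
```

The force is climbing more steeply (9 → 15.6 N in about 1 mm), so the bolt is on the ledge. Keeping the press, I'll slide toward chest +y, which is tool -y.

```bash
echo '0 0 0 0 -0.001 0 0.01 | 0 0 0 0 -0.0015 0 0.01 | 0 0 0 0 -0.0015 0 0.01 | 0 0 0 0 0 0 0.01' | python3 -m crank >/dev/null;python3 st.py
echo '0 0 0 0 -0.0015 0 0.01 | 0 0 0 0 -0.0015 0 0.01 | 0 0 0 0 -0.0015 0 0.01 | 0 0 0 0 0 0 0.01' | python3 -m crank >/dev/null;python3 st.py
```

```text
t11.83 chest-mm [-31.7  -8.7 107.9] turn to go(tool) [ 0.0057 -0.0907  0.0009] F chest [-4.2 -4.7 14.7] gap 0.0137 grip 29.4
t12.17 chest-mm [-31.7  -4.4 108. ] turn to go(tool) [ 0.0058 -0.0908  0.0008] F chest [-5.2 -6.  15.2] gap 0.0136 grip 29.7
```

```bash
echo '0 0 0 0 -0.001 0 0.01 | 0 0 0 0 -0.001 0 0.01 | 0 0 0 0 -0.001 0 0.01 | 0 0 0 0 0 0 0.01' | python3 -m crank >/dev/null;python3 st.py
echo '0 0 0 0 -0.001 0 0.01 | 0 0 0 0 -0.001 0 0.01 | 0 0 0 0 0 0 0.01' | python3 -m crank >/dev/null;python3 st.py
echo '0 0 0 0 -0.001 0 0.01 | 0 0 0 0 -0.001 0 0.01 | 0 0 0 0 0 0 0.01' | python3 -m crank >/dev/null;python3 st.py
```

```text
t12.50 chest-mm [-31.7  -1.7 108. ] turn to go(tool) [ 0.0062 -0.0909  0.0009] F chest [-5.6 -7.  14.7] gap 0.0138 grip 30.2
t12.75 chest-mm [-31.7   0.2 108. ] turn to go(tool) [ 0.0065 -0.0909  0.0009] F chest [-6.5 -8.4 15.9] gap 0.0135 grip 30.3
t13.00 chest-mm [-31.7   2.2 108.1] turn to go(tool) [ 0.0065 -0.0909  0.001 ] F chest [-6.1 -8.2 14.5] gap 0.0137 grip 30.4
```

```bash
echo '0 0 0 -0.0005 -0.001 0 0.01 | 0 0 0 -0.0003 -0.0015 0 0.01 | 0 0 0 0 -0.0015 0 0.01 | 0 0 0 0 -0.001 0 0.01 | 0 0 0 0 0 0 0.01' | python3 -m crank >/dev/null;python3 st.py
echo '0 0 0 0 -0.0015 0 0.01 | 0 0 0 0 -0.0015 0 0.01 | 0 0 0 0 -0.0015 0 0.01 | 0 0 0 0 -0.0015 0 0.01 | 0 0 0 0 0 0 0.01' | python3 -m crank >/dev/null;python3 st.py
echo '0 0 0 0 -0.0015 0 0.01 | 0 0 0 0 -0.0015 0 0.01 | 0 0 0 0 -0.0015 0 0.01 | 0 0 0 0 -0.0015 0 0.01 | 0 0 0 0 0 0 0.01' | python3 -m crank >/dev/null;python3 st.py
```

```text
t13.42 chest-mm [-31.8   6.8 108.1] turn to go(tool) [ 0.0073 -0.0921  0.0007] F chest [-2.9 -8.3 13.9] gap 0.0137 grip 30.2
t13.83 chest-mm [-31.8  12.9 108.2] turn to go(tool) [ 0.0073 -0.0921  0.0008] F chest [-3.5 -8.3 15.4] gap 0.0139 grip 30.4
t14.25 chest-mm [-31.9  18.8 108.2] turn to go(tool) [ 0.0073 -0.092   0.0008] F chest [-3.4 -8.  15.9] gap 0.0140 grip 30.5
```

```bash
echo '0 0 0 0 -0.0015 0 0.01 | 0 0 0 0 -0.0015 0 0.01 | 0 0 0 0 -0.0015 0 0.01 | 0 0 0 0 0 0 0.01' | python3 -m crank >/dev/null;python3 st.py
echo '0 0 0 0 -0.001 0 0.01 | 0 0 0 0 -0.001 0 0.01 | 0 0 0 0 0 0 0.01' | python3 -m crank >/dev/null;python3 st.py
echo '0 0 0 0 -0.001 0 0.01 | 0 0 0 0 0 0 0.01' | python3 -m crank >/dev/null;python3 st.py
```

```text
t14.58 chest-mm [-31.9  23.2 108.2] turn to go(tool) [ 0.0076 -0.092   0.001 ] F chest [-4.6 -8.8 15.9] gap 0.0137 grip 30.6
t14.83 chest-mm [-31.9  25.  108.2] turn to go(tool) [ 0.0078 -0.092   0.001 ] F chest [ -5.2 -10.2  15.7] gap 0.0137 grip 30.7
t15.00 chest-mm [-31.9  26.1 108.2] turn to go(tool) [ 0.0077 -0.092   0.001 ] F chest [ -4.6 -10.   15.8] gap 0.0138 grip 30.7
```

```bash
echo '0 0 0 0 -0.001 0 0.01 | 0 0 0 0 0 0 0.01' | python3 -m crank >/dev/null;python3 st.py
echo '0 0 0 0 -0.0005 0 0.01 | 0 0 0 0 0 0 0.01' | python3 -m crank >/dev/null;python3 st.py
```

```text
t15.17 chest-mm [-31.8  26.6 108.3] turn to go(tool) [ 0.0087 -0.0922  0.0013] F chest [ -6.8 -12.7  14.8] gap 0.0140 grip 30.8
t15.33 chest-mm [-31.8  26.6 108.4] turn to go(tool) [ 0.0096 -0.0923  0.0015] F chest [ -6.7 -13.5  13.9] gap 0.0140 grip 30.9
```

The bolt stops at 36 mm of travel and Fy rises, so it is home. Now I'll let go, lift and look.

```bash
echo '0 0 0 0 0 -0.001 0.01 | 0 0 0 0 0 0 0.026 | 0 0 0 0 0 0 0.026 | 0 0 0 0 0 0 0.03 | 0 0 0 0 0 0 0.03 | 0 0 0 0 0 -0.01 0.03 | 0 0 0 0 0 -0.02 0.03 | 0 0 0 0 0 -0.03 0.03 | 0 0 0 0 0 -0.03 0.03 | 0 0 0 0 0 -0.02 0.03 | 0 0 0 0 0 0 0.03' | python3 -m crank >/dev/null;python3 st.py
python3 - <<'E'
from h import *
a=grab_frame("side")["img"][155:255,240:340,::-1]; f=grab_frame("wrist")["img"][:,:,::-1]
g=lambda x,k:cv2.resize(x,k,interpolation=cv2.INTER_CUBIC)
cv2.imwrite("pics/end.png",np.hstack([g(a,(400,400)),g(f[60:260,100:300],(400,400))]))
E
```

```text
t16.25 chest-mm [-42.3  29.8 221.1] turn to go(tool) [ 0.0054 -0.0923  0.0002] F chest [ 0.5 -0.4  0.4] gap 0.0300 grip 0.0
```

View pics/end.png

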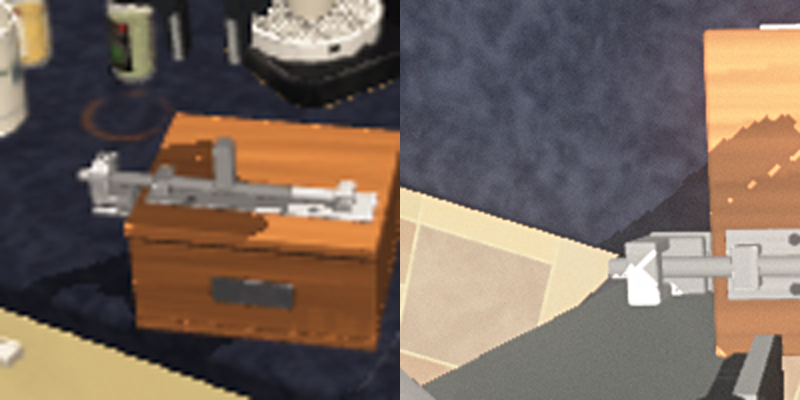

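The bolt is through the keeper and shows past its far side, at (85,175) in the left view and (612,268) in the right one. The lid is held shut and the tool is clear.

```bash
python3 -c "
from cell import *
print(job_done())"
```

```text
the job is handed in; nothing more can be done
None
```

The chest is locked: the bolt stopped after 36 mm of travel, home through the keeper, with about 16 N at most felt at the wrist while pressing; the gripper let go and lifted clear, and I handed the job in at about 16 s.

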